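# Clamp the carving blank and hold the spring arm wound over it

## Robot

A 6-joint arm with a two-finger parallel gripper is mounted at the origin on the work surface. World frame = base frame: x ahead of the robot, y to its left, z up, the work surface at z = 0. Lengths are in m, angles in rad, forces in N, time in s.
With the tool pointing down it reaches from about 0.275 to 0.875 m from the base axis. Payload 12.5 kg.
Tool frame: the origin (TCP) lies at the very end of the fingers, on their centre line; the grasp point (between the pads) lies 19 mm behind it; z points along the fingers, y is the line along which they close (so a half turn about z gives the same grasp; the last joint's range is limited). The gripper opens to 85 mm and grips with 20 to 120 N. Pads are 22 mm wide; open, the fingers measure 114 mm over their backs; the gripper's body (76 mm by 85 mm) begins 54 mm behind the grasp point. The pads swing forward as they close: fully open they stand 13 mm farther back than shut.
Start: joints at [1.094, 0.351, 1.652, -0, 1.139, -0.085], TCP at [0.21, 0.508, 0.231] pointing down, gripper open.
Joint ranges: [-2.75, 2.75], [-0.79, 2.1], [0.01, 2.65], [-1.57, 4.71], [0.07, 3.14], [-2.87, 2.87]. Speed limits (rad/s): [2.22, 2.22, 2.79, 3.14, 3.14, 3.14].

## Interface

Orientations are given as a 3x3 rotation matrix whose columns are the frame's x, y, z axes.
In Python, from bench import manip gives the robot as it stands. Calls block until the motion is done:
- manip.move_ptp(position, orientation): joint-space move of the TCP to a pose.
- manip.move_l(position, attitude=None, max_speed=0.15): straight line of the TCP; attitude=None keeps the orientation; max_speed is the mean speed in m/s.
- manip.move_j(angles): joint-space move.
- manip.set_gripper(opening, effort=None): opening from 0.0 (shut) to 1.0 (fully open); effort is the grip in N (None keeps the last); returns when the fingers have stopped.
- manip.dwell(seconds).
- manip.inverse_kinematics(position, orientation): joint angles nearest the present ones, or None.
- manip.grab_frame(name): name is "side" or "top" or "wrist"; returns (picture, depth): 400x640x3 uint8, red, green, blue; 400x640 float32, m along the optical axis (not along the pixel's ray), 0 where there is no reading.
- manip.get_calibration(name): a dict with "camera_matrix" (3x3 intrinsics, pixels), "R" (3x3) and "t" (3): a world point X has camera coordinates R X + t. Camera axes: x right, y down, z forward; pixel columns grow to the right and rows downward; lengths in m; the calibration is good to about 2 mm. The wrist camera is an equidistant fisheye: a pixel r from the principal point sees the ray r / f radians off the axis. A picture is of the moment at which its call begins: read the wrist's pose just before it. get_calibration takes no time and is no camera call; for the wrist camera it gives the pose at the moment of the call.
A pose or a line that the arm cannot do raises manip.Unreachable and nothing moves.
- manip.sign_off(): hands the job in; it is judged then, once.
Trained networks look in the newest picture that a camera, given by its name, has taken for a name from the list of things; names that differ only in an ending like _2 or _b are one class to them, and where a whole thing is asked for, a point or a joint stands for the part that bears it (a point fixed in the world has none). Each returns a list of dicts, best first, with "confidence" (0 to 1); they miss things now and then, are a little off and sometimes report something else, mostly with a low value. They report only what shows in the picture. A call takes as long as a camera call. They do not tell look-alikes from the thing itself.
- manip.look_for(camera, name): "at" ([x, y, z] in m, in world coordinates, good to about 4 mm: the middle of the surface that is visible of it).
Readings, each from a call of its own:
- manip.current_time(): time.
- manip.current_qpos(): joint angles.
- manip.current_joint_vel(): joint speeds.
- manip.current_joint_torque(): joint torques, N m.
- manip.current_ee_pos(): TCP position.
- manip.current_tcp_rot(): TCP orientation.
- manip.current_force(): force on the tool from outside, world axes, zero at the start.
- manip.current_ft_torque(): the same for the moment, N m.
- manip.current_grip_width(): opening from 0.0 (shut) to 1.0 (fully open).
- manip.current_grip_force(): force on a finger pad.
Only numpy, scipy, OpenCV 4.12 (cv2) and the standard library are available. Lean on these libraries where they do the work, as an engineer would, in place of code of your own. Each camera call takes 0.05 s, during which the arm holds its last target. There are 200 camera calls.

## Task

The half-carved figure lies loose in the carving cradle. Slide the tail block along the bed until the figure is pushed fully up against the head stop and is clamped between the two; then swing the sprung cage arm over the figure, against its spring, all the way to its stop, and hold it there with the gripper's fingers: finish while still holding it at the stop, for it springs back if let go. Leave the gouge, the oilstone and the offcut beside the cradle where they are.

Things in the scene. Friction and masses are not known exactly. Their poses are not given: they have to be found in the camera images.
- cradle: Carving cradle fixed to the bench: plywood bed 170 (x) x 340 (y) x 20 mm. Origin: centre of its underside, at bench height. y runs along the bed from tail block to head stop, z up. Side rails (inner faces x = +-28, top 32 mm over the bench) keep the figure straight. Steel spring housing and hub of the cage arm at x = 72, y = 20 mm, top 98 mm over the bench. Thin stop pin at x = 36, y = 5.
- head_face (a point): Middle of the head stop's clamping face (cradle x = 0, y = 60 mm, 36 mm over the bench). The head stop is a fixed dark wood bar across the bed, 80 (x) x 20 (y) mm, its top 52 mm over the bench. Axes as the cradle's.
- blank: Half-carved light wood figure (about 250 g) lying loose on the bed between the rails: 120 long (y) x 44 x 38 mm, square plinth at its -y end, square waste block past its head at +y. Origin: centre of its underside, 20 mm over the bench; axes along the cradle's. It starts 12 to 30 mm short of the head stop; pushed home its origin is at cradle y = 0.
- tail_block (a joint): Slide of the tail block, m: 0 is fully back, grows as it moves to cradle +y. Its clamping face is at cradle y = -125 mm + value: with the figure home it clamps at 0.065. Starts between 0 and 0.02. About 3 N of friction, 2 to 4 N more when it pushes the figure; stays where left.
- tail_grip (a point): Grip point on the tail block, in its upright steel grip plate, 82 mm over the bench. The plate is 16 thick (cradle x) x 24 mm long (cradle y) and stands from the dark wood block's top (50 mm over the bench) up to 100 mm. The block is 54 (x) x 50 (y) mm; its clamping face is 25 mm to cradle +y of this point. Axes as the cradle's.
- cage_handle (a point): Grip point on the arm's upright round steel handle pin: 14 mm diameter, 140 mm from the pivot axis, standing from the arm's top plate (85 mm over the bench) up to 133 mm. This point is 110 mm over the bench.
- cage_pivot (a point): On the cage arm's vertical pivot axis (cradle x = 72, y = 20 mm), 110 mm over the bench, level with cage_handle; x points along the arm to the handle, z up. The cage arm: two parallel aluminium plates, 22 x 150 mm, one above the other, 66 to 85 mm over the bench, a rubber roller between them and an upright handle pin near the free end. It swings clear over head stop and figure.
- gouge: Bystander: carver's gouge lying beyond the cradle, wooden handle 110 x 26 x 24 mm and steel blade 90 mm. Origin: on the bench under where handle and blade meet.
- oilstone: Bystander: grey oilstone, 50 x 130 x 24 mm, flat on the bench on the robot's side of the cradle. Origin: centre of its underside.
- offcut: Bystander: wooden offcut, 70 x 50 x 30 mm, flat on the bench beyond the tail end of the cradle. Origin: centre of its underside.
- cage_arm (a joint): Swing of the cage arm about its vertical pivot, rad: 0 where the spring keeps it, 1.2 at its stop, growing anticlockwise from above. At value q the arm points along pi - 1.2 + q from cradle x (anticlockwise): at 0 mostly to +y, past the head stop; at 1.2 along -x, across the figure. Spring force at the handle 2.6 N at 0, 7.7 N at the stop; springs back if let go.
Mind the look-alikes: they are no part of the job. Leave any purple or turquoise look-alike of the blank alone.

How it is judged:
On the way, in this order (a step that is already met when the one before it is completed fails the run):
1. the tail block has pushed the figure up against the head stop and clamps it (value of joint tail_block above 0.062 m and y of blank in the frame of cradle above -0.003 m), for 0.2 s.
2. the cage arm is swung to its stop (value of joint cage_arm above 1.14 rad), for 0.3 s.
At the end, for the whole second after the job is handed in: The figure lies flat on the bed within 3.5 mm of the head stop, the tail block closed on it (slide above 61.5 mm of 65), and the fingers hold the cage arm still at its stop (above 1.14 of 1.2 rad), touching it with more than 2 N (value of joint cage_arm above 1.14 rad and contact force between the fingers and cage_arm above 2 N and velocity of joint cage_arm below 0.1 rad/s and value of joint tail_block above 0.0615 m and y of blank in the frame of cradle above -0.0035 m and z of blank in the frame of cradle below 0.026 m and angle between blank's own z axis and vertical below 0.1 rad); the arm keeps its last pose, push and grip.
It fails at once if the gouge, oilstone or offcut was moved more than 25 mm (distance of any of gouge, oilstone, offcut from where it was at the start of the episode above 0.025 m).
It fails at once if the figure was lifted out of its bed (z of blank in the frame of cradle above 0.04 m).
It also fails if it takes over 45 s, if anything falls off the work surface, if the arm or the gripper's body presses on something with over 40 N, if the wrist force passes 120 N, or if a joint passes its speed limit or range.

## Working session

There is one attempt and no reset: what is moved stays moved. The work goes in short steps, each a Python script; the robot and the scene stay as the last script left them, time stands still between calls to the robot, and variables do not carry over. Pictures are saved under pics/ and viewed, at most 10 in all, crops included, and the job is handed in when it is done.

```bash
mkdir -p pics
cat > h.py <<'E'
from bench import manip
import numpy as np, cv2
E
python3 - <<'E'
from h import *
for c in ["top","side"]:
    p,d=manip.grab_frame(c); cv2.imwrite(f"pics/{c}.png",p[:,:,::-1]); np.save(f"pics/{c}d.npy",d)
    K=manip.get_calibration(c)
    for n in ["cradle","blank","tail_grip","cage_handle","cage_pivot","gouge","oilstone","offcut"]:
        r=manip.look_for(c,n)
        for q in r[:3]:
            X=np.array(q["at"]);u=K["camera_matrix"]@(K["R"]@X+K["t"]); print(c,n,X.round(3),round(q["confidence"],2),(u[:2]/u[2]).round())
print(manip.current_time())
E
```

```text
top cradle [ 0.55  -0.048  0.018] 0.64 [318. 214.]
top blank [ 0.564 -0.084  0.049] 0.74 [332. 209.]
top blank [ 0.804 -0.247  0.031] 0.66 [392. 120.]
top blank [ 0.839 -0.012  0.036] 0.59 [304. 107.]
top tail_grip [ 0.599 -0.19   0.05 ] 0.58 [372. 196.]
top cage_handle [0.572 0.037 0.086] 0.56 [285. 207.]
top cage_pivot [0.569 0.035 0.086] 0.81 [286. 208.]
top gouge [ 0.704 -0.09   0.018] 0.93 [334. 157.]
top oilstone [ 0.392 -0.063  0.022] 0.82 [324. 273.]
top offcut [ 0.65  -0.281  0.031] 0.59 [405. 177.]
side cradle [ 0.547 -0.076  0.023] 0.93 [278. 223.]
side blank [ 0.833 -0.02   0.028] 0.98 [372. 185.]
side blank [ 0.803 -0.255  0.031] 0.95 [400. 251.]
side blank [ 0.484 -0.376  0.031] 0.76 [284. 332.]
side tail_grip [ 0.592 -0.201  0.052] 0.65 [309. 249.]
side cage_handle [0.565 0.03  0.083] 0.82 [274. 178.]
side cage_pivot [0.568 0.038 0.088] 0.88 [274. 175.]
side gouge [ 0.708 -0.109  0.019] 0.9 [341. 220.]
side gouge [ 0.648 -0.285  0.028] 0.67 [343. 277.]
side oilstone [ 0.394 -0.072  0.025] 0.95 [219. 235.]
side offcut [ 0.644 -0.286  0.029] 0.95 [342. 278.]
side offcut [ 0.554 -0.096  0.051] 0.4 [283. 221.]
0.9
```

View pics/top.png

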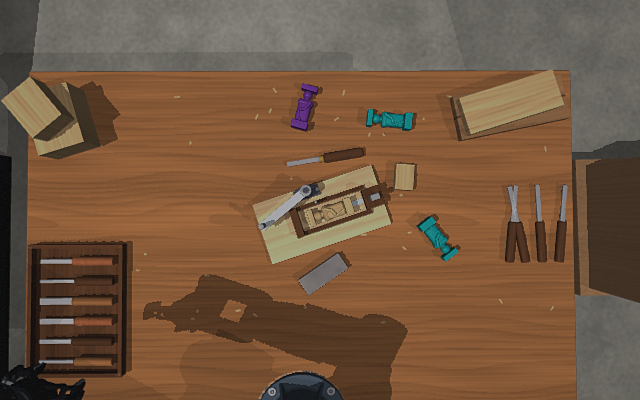

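View pics/side.png

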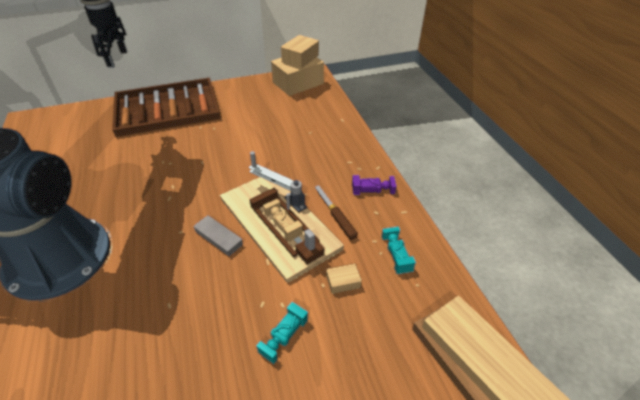

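The top view shows the cradle in the middle: its bed corners are at about (252,204), (272,263), (392,224) and (375,165). The tail plate is at (376,197), the hub at (308,189) and the handle at (264,226). The side view agrees. The purple and turquoise figures are look-alikes lying off the cradle. Next I'll fit the bed from the depth image.

```bash
cat >> h.py <<'E'
def cloud(c,d,K):
    v,u=np.mgrid[:400,:640]; M=K["camera_matrix"]
    P=np.stack([(u-M[0,2])/M[0,0]*d,(v-M[1,2])/M[1,1]*d,d],-1)
    return (P-K["t"])@K["R"]
E
python3 - <<'E'
from h import *
d=np.load("pics/topd.npy");K=manip.get_calibration("top");W=cloud("top",d,K)
box=np.zeros((400,640),bool);box[155:270,245:398]=1
z=W[...,2]; m=box&(z>.011)&(d>0)
n,l,s,ce=cv2.connectedComponentsWithStats(m.astype(np.uint8))
print(s[:, :].tolist())
k=1+np.argmax(s[1:,4]); m=l==k
P=W[m]; b=P[(P[:,2]<.027)]
print("bed z",np.median(b[:,2]))
r=cv2.minAreaRect((b[:,:2]*1000).astype(np.float32));print("rect",r)
# bed-outline by percentile in a refined frame
best=None
for a in np.radians(np.arange(5,40,.25)):
    e=np.array([-np.sin(a),np.cos(a)]);f=np.array([np.cos(a),np.sin(a)])
    A=[np.percentile(b[:,:2]@w,[.7,99.3]) for w in (f,e)]
    ar=np.ptp(A[0])*np.ptp(A[1])
    if best is None or ar<best[0]: best=(ar,np.degrees(a),A,f*np.mean(A[0])+e*np.mean(A[1]))
print(best)
H=P[P[:,2]>.09];print("high",len(H));print(H[np.argsort(-H[:,2])][:25].round(3).tolist())
T=W[185:207,366:392].reshape(-1,3);T=T[T[:,2]>.085];print("plate",len(T),T.mean(0),np.ptp(T,0))
E
```

```text
[[0, 0, 640, 400, 247297], [287, 155, 76, 11, 360], [394, 163, 4, 27, 90], [253, 165, 138, 99, 7928], [313, 253, 35, 17, 325]]
bed z 0.019743292833036396
rect ((551.1886596679688, -56.717193603515625), (170.35841369628906, 339.5386657714844), 18.42329978942871)
(np.float64(0.056273070787346016), np.float64(18.75), [array([0.41976955, 0.58776119]), array([-0.39814554, -0.06317013])], array([ 0.55117314, -0.05648678]))
high 154
[[0.522, 0.092, 0.136], [0.525, 0.094, 0.136], [0.522, 0.094, 0.136], [0.525, 0.087, 0.135], [0.52, 0.089, 0.135], [0.527, 0.097, 0.135], [0.522, 0.097, 0.135], [0.53, 0.094, 0.134], [0.525, 0.097, 0.134], [0.522, 0.087, 0.134], [0.52, 0.094, 0.133], [0.522, 0.09, 0.133], [0.529, 0.09, 0.132], [0.52, 0.092, 0.132], [0.52, 0.097, 0.132], [0.527, 0.087, 0.132], [0.527, 0.095, 0.131], [0.525, 0.092, 0.131], [0.529, 0.097, 0.131], [0.527, 0.092, 0.131], [0.524, 0.09, 0.131], [0.527, 0.09, 0.13], [0.529, 0.092, 0.129], [0.52, 0.088, 0.129], [0.522, 0.086, 0.126]]
plate 62 [ 0.59550896 -0.18895423  0.11646148] [0.03665346 0.1536057  1.15224196]
```

```bash
cat >> h.py <<'E'
A=np.radians(18.45); C0=np.array([.5512,-.0567])
def w(x,y,z):  # cradle mm -> world m
    c,s=np.cos(A),np.sin(A); return np.r_[C0+np.array([[c,-s],[s,c]])@[x/1e3,y/1e3],z/1e3]
def ori(phi,flip=False): # tool y at cradle angle phi, tool down
    t=A+phi+np.pi*flip; y=np.array([np.cos(t),np.sin(t),0]);z=np.array([0,0,-1.])
    return np.c_[np.cross(y,z),y,z]
E
python3 - <<'E'
from h import *
d=np.load("pics/topd.npy");K=manip.get_calibration("top");W=cloud("top",d,K)
P=W[150:270,245:400].reshape(-1,3)
c=np.c_[(P[:,:2]-C0)@np.array([[np.cos(A),-np.sin(A)],[np.sin(A),np.cos(A)]]),P[:,2]]*1000
T=c[(abs(c[:,0])<20)&(c[:,1]<-110)&(c[:,2]>85)&(c[:,2]<120)]
print("plate",len(T),np.median(T,0),T.min(0),T.max(0))
T=c[(abs(c[:,0])<20)&(c[:,1]<-100)&(c[:,2]>44)&(c[:,2]<56)]; print("block",len(T),T.min(0),T.max(0))
T=c[(abs(c[:,0]-21)<14)&(abs(c[:,1]-150)<14)&(c[:,2]>115)]; print("handle",T.mean(0))
q0=manip.current_qpos()
for f in (0,1):
    for n,p,o in [("plate0",w(0,-140,63),ori(0,f)),("plate1",w(0,-85,63),ori(0,f))]+[(q,w(72+140*np.cos(np.pi-1.2+q),20+140*np.sin(np.pi-1.2+q),91),ori(np.pi-1.2+q+np.pi/2,f)) for q in (0,.6,1.2)]:
        r=manip.inverse_kinematics(p,o); print(f,n,None if r is None else np.round(r,2))
E
```

```text
plate 61 [ 1.19720491e-01 -1.41977109e+02  9.83424554e+01] [  -7.83034508 -154.38857556   89.54452252] [   7.45269614 -130.76086444  102.43796415]
block 217 [ -19.93952432 -167.84971171   44.37058442] [  19.60616689 -117.50242359   54.49679886]
handle [ 21.57538576 148.89635219 131.45089133]
0 plate0 [-0.38  0.69  1.57 -0.    0.89 -0.7 ]
0 plate1 [-0.31  0.64  1.65 -0.    0.85 -0.63]
0 0 [ 0.09  0.51  1.81 -0.    0.82  2.54]
0 0.6 [-0.05  0.43  1.95 -0.    0.76  1.8 ]
0 1.2 [-0.22  0.44  1.94 -0.    0.77  1.03]
1 plate0 [-0.38  0.69  1.57 -0.    0.89  2.44]
1 plate1 [-0.31  0.64  1.65 -0.    0.85  2.51]
1 0 [ 0.09  0.51  1.81 -0.    0.82 -0.61]
1 0.6 [-0.05  0.43  1.95 -0.    0.76 -1.34]
1 1.2 [-0.22  0.44  1.94 -0.    0.77 -2.11]
```

Run:
```python
from h import *
manip.set_gripper(.6,60)
manip.move_ptp(w(0,-142,150),ori(0))
p,d=manip.grab_frame("wrist"); cv2.imwrite("pics/w1.png",p[:,:,::-1])
manip.move_l(w(0,-142,63),max_speed=.12)
manip.set_gripper(0,60)
print("grip",manip.current_grip_width()*85,manip.current_force(),manip.current_time())
manip.move_l(w(0,-88,63),max_speed=.06)
ey=w(0,1000,0)-w(0,0,0)
for y in np.arange(-87,-79,1.):
    manip.move_l(w(0,y,63),max_speed=.03)
    F=manip.current_force()@ey; print(y,F.round(1),manip.current_force().round(1))
    if F<-20: break
p,d=manip.grab_frame("top"); cv2.imwrite("pics/t2.png",p[:,:,::-1][140:270,240:410].repeat(4,0).repeat(4,1))
print(manip.current_time())
```

```text
grip 15.429737571747587 [3.60777741 2.58988249 1.51102942] 5.4917
-87.0 -3.5 [ 5.3 -1.9  1.2]
-86.0 -4.8 [ 5.9 -3.1  0.7]
-85.0 -5.2 [ 5.8 -3.5  1.1]
-84.0 -4.3 [ 5.1 -2.8  0.3]
-83.0 -7.2 [ 7.  -5.3 -1.3]
-82.0 -14.5 [  8.4 -12.5  -3. ]
-81.0 -19.8 [  9.5 -17.7  -5. ]
-80.0 -26.9 [ 11.5 -24.5  -8.3]
8.5917
```

View pics/t2.png

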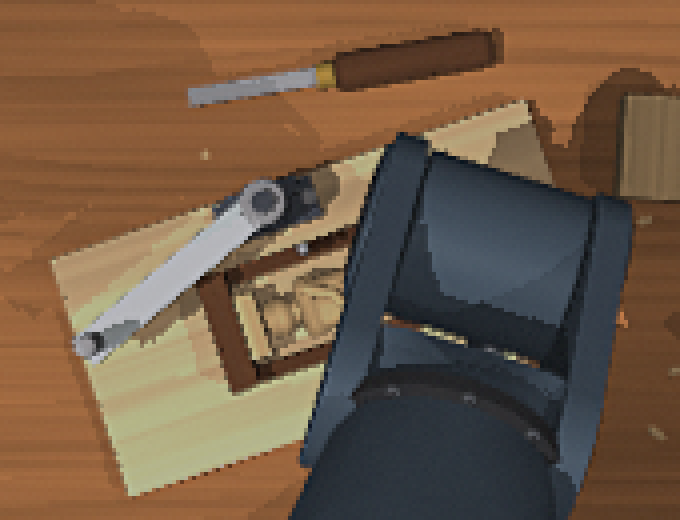

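The figure's waste block, at about (250,325), now lies against the dark head stop at (222,330). The push force climbs steeply, so the figure is clamped. I'll release, check, and go to the handle.

```bash
cat >> h.py <<'E'
def arm(q,z=91,r=140):
    t=np.pi-1.2+q
    return w(72+r*np.cos(t),20+r*np.sin(t),z),ori(t+np.pi/2,True)
E
python3 - <<'E'
from h import *
manip.dwell(.3)
manip.set_gripper(.6)
manip.move_l(w(0,-84,165),max_speed=.2)
manip.set_gripper(.5)
manip.move_ptp(*arm(0,165))
p,d=manip.grab_frame("top"); K=manip.get_calibration("top");W=cloud("top",d,K)
cv2.imwrite("pics/t3.png",p[:,:,::-1][140:270,240:410].repeat(4,0).repeat(4,1))
P=W[150:270,245:400].reshape(-1,3)
c=np.c_[(P[:,:2]-C0)@np.array([[np.cos(A),-np.sin(A)],[np.sin(A),np.cos(A)]]),P[:,2]]*1000
T=c[(abs(c[:,0])<20)&(c[:,1]<-50)&(c[:,2]>85)&(c[:,2]<120)]
print("plate",len(T),np.median(T,0),T.min(0),T.max(0))
p,d=manip.grab_frame("wrist"); cv2.imwrite("pics/w3.png",p[:,:,::-1])
print(manip.current_time())
E
```

```text
plate 60 [  0.16690927 -84.59192437  98.34650498] [ -7.51294065 -96.23424743  85.15216111] [  7.77519278 -73.08593083 103.66874045]
11.2667
```

View pics/t3.png

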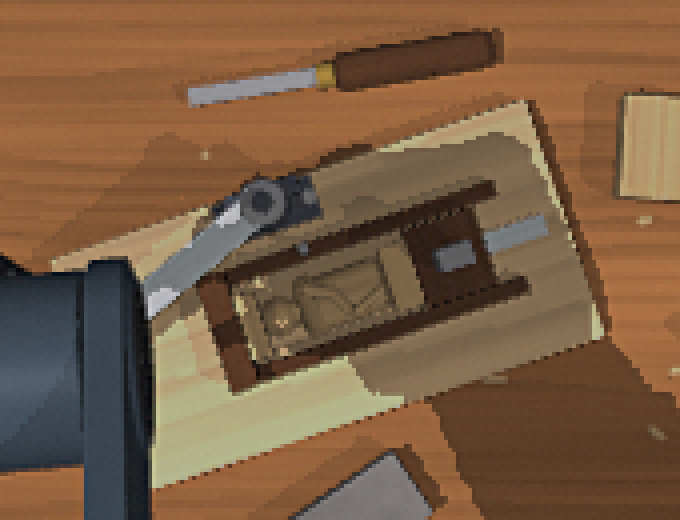

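View pics/w3.png

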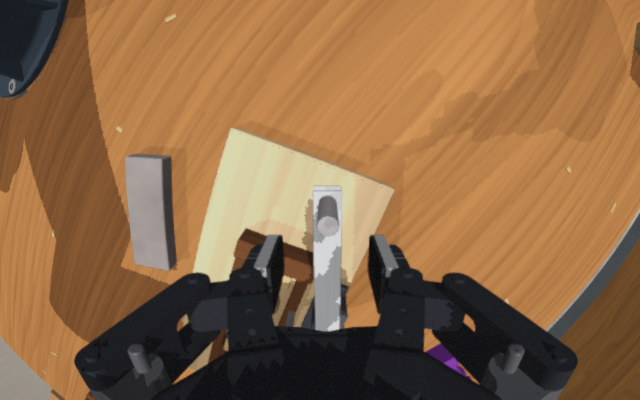

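The plate now sits at cradle y ≈ -84.6 (slide ≈ 0.065) and the figure touches the stop. In the wrist view the handle pin, at (328,222), is centred between the fingers at columns 270 and 385. I'll grasp it and swing.

Run:
```python
from h import *
manip.move_l(arm(0)[0],max_speed=.12)
manip.set_gripper(0,60)
print("grip",manip.current_grip_width()*85,manip.current_force().round(1))
for q in np.r_[np.arange(.1,1.15,.1),1.15,1.18,1.2,1.21,1.22,1.23]:
    p,o=arm(q); manip.move_l(p,o,max_speed=.07)
    t=np.pi/2+np.pi-1.2+q+A; F=manip.current_force()
    Ft=F@[np.cos(t),np.sin(t),0]; print(round(q,2),Ft.round(1),F.round(1))
    if np.linalg.norm(F)>35 or Ft<-22: break
print(manip.current_grip_width()*85,manip.current_grip_force(),manip.current_time())
p,d=manip.grab_frame("side"); cv2.imwrite("pics/s4.png",p[:,:,::-1][120:300,190:390].repeat(3,0).repeat(3,1))
p,d=manip.grab_frame("wrist"); cv2.imwrite("pics/w4.png",p[:,:,::-1])
```

```text
grip 12.630870284044562 [0.4 2.3 6.2]
0.1 -2.1 [0.5 2.5 6.1]
0.2 -2.9 [0.7 3.1 6. ]
0.3 -3.0 [1.  3.  6.5]
0.4 -4.0 [1.  4.  6.4]
0.5 -3.3 [-0.2  3.7  6.7]
0.6 -5.1 [1.1 4.9 7.1]
0.7 -6.6 [1.6 6.4 7.7]
0.8 -5.9 [1.1 5.9 7.3]
0.9 -6.3 [0.7 6.3 9.5]
1.0 -6.1 [-0.1  6.2  8.2]
1.1 -7.4 [0.1 7.7 8.7]
1.15 -7.2 [0.3 7.6 9.1]
1.18 -7.8 [-0.   8.1  9.3]
1.2 -7.3 [-0.6  7.5  9.4]
1.21 -10.2 [-0.4 10.6 10.7]
1.22 -18.0 [-1.1 18.7 13.1]
1.23 -26.1 [-2.8 26.8 15. ]
12.661230196432285 60.30530869960785 17.7583
```

View pics/s4.png

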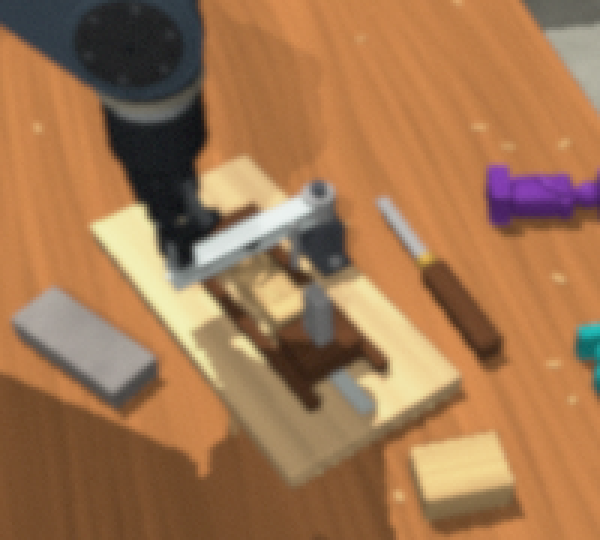

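View pics/w4.png

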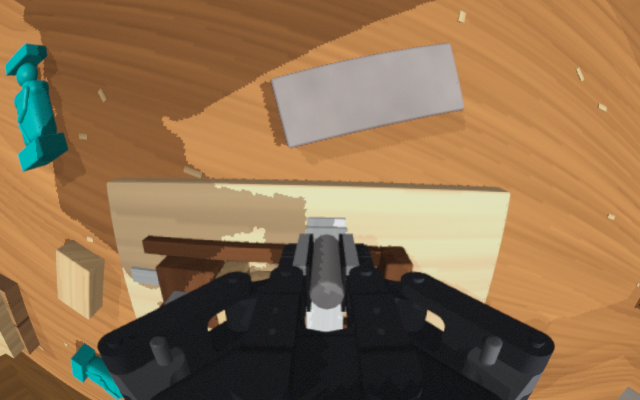

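The pin, at (326,270) in the wrist view, is held between the fingers. In the side view the arm lies square across the figure, and the force rise past 1.2 rad shows it is at its stop. The oilstone, gouge and offcut are untouched. I'll settle and hand in.

Run:
```python
from h import *
p,o=arm(1.22); manip.move_l(p,o,max_speed=.03); manip.dwell(.5)
print(manip.current_force().round(1),manip.current_time()); print(manip.sign_off())
```

```text
[-1.5 19.5 12.7] 18.6083
the job is handed in; nothing more can be done
None
```

I handed the job in at 18.6 s: the figure is clamped against the head stop, the fingers are holding the cage arm at its stop, and the gouge, oilstone and offcut look undisturbed in the last pictures; no verdict came back.

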